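Pack a slide cassette tight with spacers and hold the clamp

TASK

A slide cassette stands loose in the packing carrier. Stand spacers one beside another in the gap between the cassette and the clamp jaw, trying the clamp by pushing its handle, until it closes - jaw in between the side rails - and you feel the stack press the cassette about 6 mm into the sprung end pad; never squash the pad to 12 mm or more, do not grab the cassette, and leave the other things on the bench alone. Finish while holding: keep pushing the handle, do not let go.

Things in the scene. Friction and masses are not known exactly. Their poses are not given: they have to be found in the camera images.
- carrier: Flat aluminium packing carrier fixed to the bench, plate 100 (x) x 270 (y) x 8 mm. Origin: centre of its underside. The clamp closes towards its +y. Cassette and spacers stand on its upper face, 8 mm above the bench. Two rails 12 mm high run along y from -20 to +120 mm, 70 mm clear between them, centred on x = 0. Along y come handle, jaw, gap, cassette, pad, end stop
- clamp: Spring-opened clamp slide; at the carrier's origin and axes when open, moves along carrier +y by its travel, 0 to 50 mm (hard stop); closed from 30 mm. Spring 1.2 N open, 4.2 N at the stop. Jaw: steel plate 60 mm wide, top 48 mm above the bench, face at carrier y = -50 mm + travel. Handle: black upright plate 44 mm wide, 12 mm thick, 14 to 82 mm above the bench, 41 mm clear behind the jaw
- handle_back (a point): Middle of the back face of the black clamp handle, 66 mm above the bench: push here towards carrier +y
- pad_face (a point): Centre of the face of the sprung end pad when it is free (fixed to the end stop, 28 mm above the bench; does not move with the pad). The end stop stands at a different place along the carrier each time: pad_face lies at carrier y = +32 to +64 mm
- pad (a joint): How far the sprung end pad is pushed in, in m: 0 free, 0.014 at its limit; spring 800 N/m (6 mm = about 5 N). A good squeeze is about 0.006 (0.003 to 0.0095 passes); 0.012 or more damages the slides
- cassette: Fragile box of slides, 60 (x) x 30 (y) x 39 mm, 0.12 kg, loose, standing on the carrier floor against the pad between the rails. Origin: centre of the underside; axes parallel to the carrier's. At first the gap between jaw and cassette is 51 to 84 mm, so one to three spacers are needed
- spacer1: One of four equal white plastic spacers, 0.05 kg, standing on the bench: plate 60 mm wide (x), 14 mm thick (y), 40 mm high, with a grip tab centred on top, 24 mm wide (x), 14 mm thick (y), 32 mm high (72 mm overall). Origin: centre of the underside, z up. Grip the tab across its 24 mm width; in the carrier its x goes along the carrier's x, either way round
- spacer2: One of four equal white plastic spacers, 0.05 kg, standing on the bench: plate 60 mm wide (x), 14 mm thick (y), 40 mm high, with a grip tab centred on top, 24 mm wide (x), 14 mm thick (y), 32 mm high (72 mm overall). Origin: centre of the underside, z up. Grip the tab across its 24 mm width; in the carrier its x goes along the carrier's x, either way round
- spacer3: One of four equal white plastic spacers, 0.05 kg, standing on the bench: plate 60 mm wide (x), 14 mm thick (y), 40 mm high, with a grip tab centred on top, 24 mm wide (x), 14 mm thick (y), 32 mm high (72 mm overall). Origin: centre of the underside, z up. Grip the tab across its 24 mm width; in the carrier its x goes along the carrier's x, either way round
- spacer4: One of four equal white plastic spacers, 0.05 kg, standing on the bench: plate 60 mm wide (x), 14 mm thick (y), 40 mm high, with a grip tab centred on top, 24 mm wide (x), 14 mm thick (y), 32 mm high (72 mm overall). Origin: centre of the underside, z up. Grip the tab across its 24 mm width; in the carrier its x goes along the carrier's x, either way round
- bottle: Bystander: small white bottle, 48 mm diameter, 90 mm high; origin at the centre of the underside
- pencup: Bystander: black cup, 72 mm diameter, 85 mm high; origin at the centre of the underside
- carton: Bystander: small cardboard box 90 x 60 x 50 mm; origin at the centre of the underside
Things that resemble listed ones, but are neither listed nor needed, are in the scene too. What is shaped like the spacer3 but black is not meant. Leave any pink look-alike of the spacer1 alone.

How it is judged:
By the outcome, as a careful person would: the job done as asked, in the order asked, and still so for the second after the job is handed in, while the arm keeps its last pose, push and grip.
It also fails if it takes over 72 s, if anything falls off the work surface, if the arm or the gripper's body presses on something with over 40 N, if the wrist force passes 120 N, or if a joint passes its speed limit or range.

ROBOT

A 6-joint arm with a two-finger parallel gripper is mounted at the origin on the work surface. World frame = base frame: x ahead of the robot, y to its left, z up, the work surface at z = 0. Lengths are in mm, angles in rad, forces in N, time in s.
With the tool pointing down it reaches from about 275 to 775 mm from the base axis. Payload 14.6 kg.
Tool frame: the origin (TCP) lies midway between the tips of the shut fingers; the grasp point (between the pads) lies 19 mm behind it (ctrl.tcp_to_grasp is the distance from the TCP to the grasp point, in mm); z points along the fingers, y is the direction in which the jaws open and shut (so a half turn about z gives the same grasp; the last joint's range is limited). The gripper opens to 85 mm and grips with 20 to 120 N. Pads are 22 mm wide; open, the fingers measure 114 mm over their backs; the gripper's body (76 mm by 85 mm) begins 54 mm behind the grasp point. The pads swing forward as they close: fully open they stand 13 mm farther back than shut.
Start: joints at [-1.299, 0.263, -0.048, 1.259, 0, 1.415], TCP at [217.323, -477.911, 231.278] pointing down, gripper open.
Joint ranges: [-2.65, 2.65], [-0.89, 1.7], [-1.18, 1.37], [-2.13, 2.11], [-1.35, 1.29], [-3.14, 3.14]. Speed limits (rad/s): [1.89, 1.89, 2.57, 2.79, 3.14, 3.14].

INTERFACE

Orientations are given as [roll, pitch, yaw] about the fixed x, y, z axes, in that order (R = Rz(yaw) Ry(pitch) Rx(roll)).
In Python, from bench import ctrl gives the robot as it stands.
- The arm moves only by the tool move_arm, never from a script. Its argument "steps" is one flat list of numbers, 5 for each row, row after row: the gripper command: -1 is shut, 1 is fully open, values between are in proportion, then the shift along the tool's x, y, z in mm, then the turn about the tool's z in rad. In form: [fingers, tx, ty, tz, turn, fingers, tx, ty, tz, turn, ...]. A call has exactly 10 rows; each row shifts and turns the pose as measured when the row begins, along the tool's axes as they then stand; what a row does not reach is not made up. A row lasts 1/8 s, in which the tool goes at most 62.5 mm and 10.7 degrees, less where a joint would pass 70% of its speed; a pose out of reach is approached as far as the arm can. A call with a gripper value outside its range is refused whole. The fingers move at their own pace and stop on an object; the grip force is fixed at half the most. Time passes only in rows, so rows that do not move let the fingers close, or fill a call up. It gives the time, the measured TCP pose, the force and the opening at its end, in the units of the state.
- ctrl.sense(): the state, without advancing time (a new reading comes with each control period).
- ctrl.grab_frame(name): name is "scene" or "top"; returns (picture, depth): 420x560x3 uint8, red, green, blue; 420x560 float32, mm along the optical axis (not along the pixel's ray), 0 where there is no reading.
- ctrl.camera_model(name): a dict with "mtx" (3x3 intrinsics, pixels), "cam_to_world" (4x4, takes a point from camera to world coordinates). Camera axes: x right, y down, z forward; pixel columns grow to the right and rows downward; lengths in mm; the calibration is good to about 2 mm. A picture is of the moment at which its call begins. camera_model takes no time and is no camera call.
- ctrl.sign_off(): hands the job in, once; it reports no verdict.
The state is a dict: "t": time; "qpos": joint angles; "qd": joint speeds; "joint_torque": joint torques, N m; "tcp_pos": TCP position; "tool_rot": TCP orientation; "force": force on the tool from outside, world axes, zero at the start; "ft_torque": the same for the moment, N m; "gripper_width": opening from 0.0 (shut) to 1.0 (fully open).
Only numpy, scipy, OpenCV 4.12 (cv2) and the standard library are available. Lean on these libraries where they do the work, as an engineer would, in place of code of your own. Each camera call takes 0.05 s, during which the arm holds its last target. There are 200 camera calls.

## Working session

There is one attempt and no reset: what is moved stays moved. The work goes in short steps, Python scripts to look and compute and a tool call to move; the robot and the scene stay as the last step left them, time stands still between calls to the robot, and variables do not carry over. Pictures are saved under pics/ and viewed, about 8 in all and at most 12, crops included, and the job is handed in when it is done.

Besides the shell and the picture viewer there is one more tool, called as a command line: name --argument value ..., lists and objects as JSON in quotes. move_arm: Moves the arm, as the interface text tells. Its arguments: {"type":"object","properties":{"steps":{"type":"array"}},"required":["steps"]}

```bash
mkdir -p pics; ls; cat > h.py <<'E'
import numpy as np, cv2
from bench import ctrl
def grab(n,save=None):
    im,d=ctrl.grab_frame(n)
    if save: cv2.imwrite(save,cv2.cvtColor(im,cv2.COLOR_RGB2BGR))
    np.savez(''+n+'.npz',im=im,d=d); return im,d
def cloud(n,d):
    c=ctrl.camera_model(n);K=np.array(c['mtx']);T=np.array(c['cam_to_world'])
    v,u=np.mgrid[:d.shape[0],:d.shape[1]]
    p=np.stack([(u-K[0,2])/K[0,0]*d,(v-K[1,2])/K[1,1]*d,d],-1)
    return p@T[:3,:3].T+T[:3,3]
E
python3 - <<'E'
from h import *
s=ctrl.sense(); print(s['t'],s['tcp_pos'],s['tool_rot'],s['force'],s['gripper_width'])
for n in('top','scene'):
    im,d=grab(n,f'pics/{n}0.png'); c=ctrl.camera_model(n); print(n,np.round(c['mtx'],1).tolist(),np.round(c['cam_to_world'],3).tolist(),(d>0).mean())
E
```

```text
pics
0.0 [ 217.23916429 -477.64618889  230.82691235] [-3.14054794e+00 -1.81622681e-04  4.26752469e-01] [-0.13028728  0.19369812 -0.26215364] 1.000757071804152
top [[380.3, 0.0, 278.7], [0.0, 380.3, 213.1], [0.0, 0.0, 1.0]] [[-0.021, -0.993, 0.119, 417.075], [-1.0, 0.023, 0.011, -10.643], [-0.014, -0.119, -0.993, 990.287], [0.0, 0.0, 0.0, 1.0]] 0.9959268707482993
scene [[542.7, 0.0, 275.2], [0.0, 542.7, 203.3], [0.0, 0.0, 1.0]] [[0.072, 0.764, -0.641, 1265.383], [0.997, -0.065, 0.035, -57.638], [-0.015, -0.642, -0.767, 947.51], [0.0, 0.0, 0.0, 1.0]] 0.9960969387755102
```

View pics/top0.png

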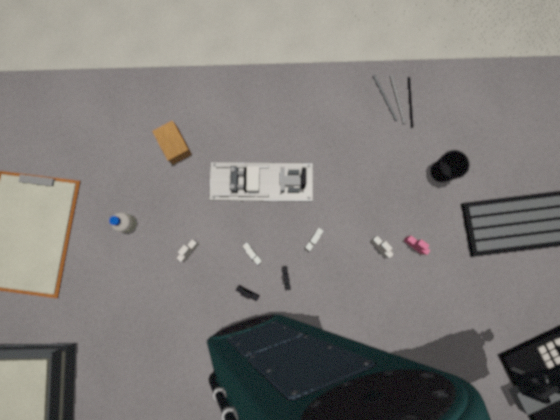

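View pics/scene0.png

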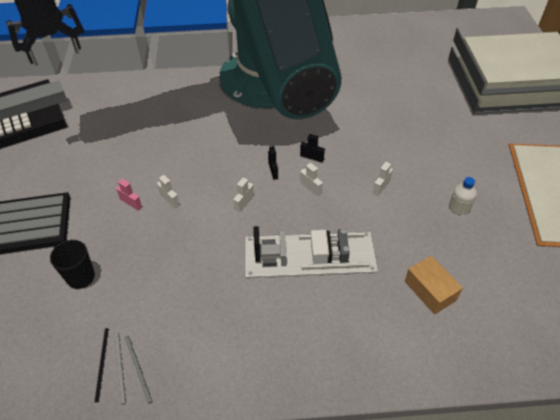

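The top view shows the carrier at (261,181), with the handle on the right at (303,180) and the cassette at (254,180). Its +y therefore points left in the image, which is about world +y.

What could be taken for a spacer (top-view pixels):
- **White, wanted:** (187,250), (252,253), (314,240), (383,246).
- **Pink look-alike:** (418,244), not wanted.
- **Black look-alikes:** (247,292) and (286,277), not wanted.

I choose the white ones.

```bash
cat > m.py <<'E'
from h import *
def load(n):
    z=np.load(''+n+'.npz'); return z['im'],cloud(n,z['d'])
def spacers():
    cents={}
    for n in('top','scene'):
        im,P=load(n); hsv=cv2.cvtColor(im,cv2.COLOR_RGB2HSV)
        m=((hsv[...,1]<60)&(hsv[...,2]>120)&(P[...,2]>15)&(P[...,2]<85)&(P[...,0]>200)&(P[...,0]<440)).astype(np.uint8)
        N,L,st,c=cv2.connectedComponentsWithStats(m)
        for i in range(1,N):
            if st[i,4]<40: continue
            Q=P[L==i]; t=Q[Q[:,2]>62]; pl=Q[(Q[:,2]>36)&(Q[:,2]<44)]; q=Q[Q[:,2]>36]
            r=cv2.minAreaRect(q[:,:2].astype(np.float32)); w=r[1]; 
            b=cv2.boxPoints(r); e=[b[1]-b[0],b[2]-b[1]]; e=max(e,key=np.linalg.norm)
            print(n,np.round(c[i]),st[i,4],'rect',np.round(r[0],1),np.round(w,1),'yaw of long %.3f'%(np.arctan2(e[1],e[0])%np.pi),'tab',np.round(t.mean(0),1) if len(t) else None,len(t))
if __name__=='__main__':
    spacers()
    for n in('top','scene'):
        im,P=load(n)
        reg=(P[...,0]>380)&(P[...,0]<620)&(P[...,1]>-160)&(P[...,1]<180)&(P[...,2]>4)&(P[...,2]<14)&(im.min(-1)>140)
        Q=P[reg][:,:2].astype(np.float32); r=cv2.minAreaRect(Q); print(n,'carrier',r)
        # height profile along y near the centre
        for y in range(-150,135,3):
            s=(abs(P[...,1]-y)<1.5)&(abs(P[...,0]-r[0][0])<25)&(P[...,2]>16)&(P[...,2]<100)
            if s.sum()>3: q=P[s]; print(y,s.sum(),'z',np.round(np.percentile(q[:,2],[10,50,95])),'x',np.round([q[:,0].min(),q[:,0].max()]),end=' | ')
        print()
    a=cv2.imread('pics/top0.png')[140:310,170:430]; b=cv2.imread('pics/scene0.png')[135:290,110:410]
    cv2.imwrite('pics/crop.png',np.vstack([cv2.resize(a,(520,340),interpolation=2),cv2.resize(b,(520,260),interpolation=2)]))
E
python3 m.py
```

```text
top [388. 252.] 76 rect [ 430.9 -265. ] [34.1 14.5] yaw of long 0.678 tab [ 435.5 -259.1   70.9] 34
top [253. 256.] 112 rect [424.2  63.9] [41.5 14.2] yaw of long 0.649 tab [430.8  69.   71.3] 57
top [181. 256.] 65 rect [431.1 242.7] [14.  30.1] yaw of long 2.415 tab [435.6 235.8  71.3] 23
scene [307. 173.] 165 rect [426.9  64.4] [42.5 16.7] yaw of long 0.732 tab [431.7  69.   69.9] 50
scene [160. 187.] 41 rect [ 430.6 -271.9] [20.8  5.9] yaw of long 0.586 tab [ 438.2 -266.8   64.1] 1
top carrier ((517.4095458984375, 45.26976776123047), (204.8533477783203, 268.77783203125), 0.03694496676325798)

scene carrier ((506.8097839355469, 45.006744384765625), (226.28720092773438, 269.718505859375), 0.001709379954263568)
-108 5 z [21. 25. 32.] x [485. 488.] | -105 11 z [21. 36. 40.] x [484. 490.] | -102 12 z [18. 28. 41.] x [486. 491.] | -99 14 z [23. 35. 42.] x [484. 495.] | -96 16 z [21. 38. 42.] x [482. 496.] | -93 12 z [21. 26. 42.] x [483. 491.] | -90 9 z [20. 34. 39.] x [482. 490.] |
```

View pics/crop.png

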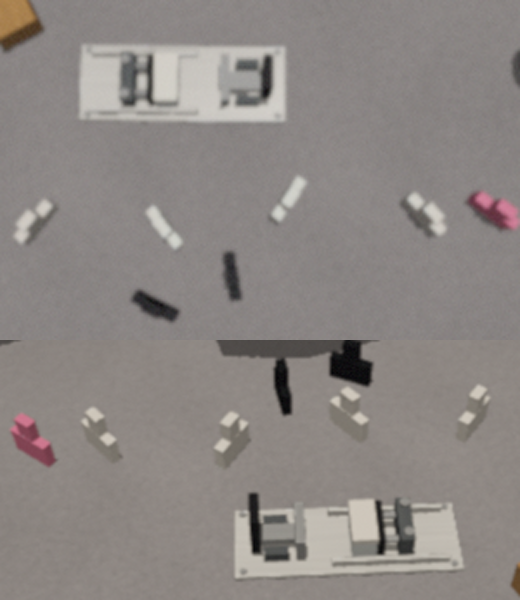

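```bash
cat > m2.py <<'E'
from m import *
import sys
def sp():
    for n in('top','scene'):
        im,P=load(n); s=im.astype(int).max(-1)-im.astype(int).min(-1)
        m=((s<45)&(im.min(-1)>110)&(P[...,2]>12)&(P[...,2]<85)&(P[...,0]>380)&(P[...,0]<500)).astype(np.uint8)
        N,L,st,c=cv2.connectedComponentsWithStats(m,connectivity=8)
        for i in range(1,N):
            if st[i,4]<40: continue
            Q=P[L==i]; r={}
            for k,(a,b) in dict(tab=(64,80),plate=(35,45),all=(35,80)).items():
                q=Q[(Q[:,2]>a)&(Q[:,2]<b)]
                if len(q)<6: r[k]=None;continue
                R=cv2.minAreaRect(q[:,:2].astype(np.float32)); B=cv2.boxPoints(R); e=max([B[1]-B[0],B[2]-B[1]],key=np.linalg.norm)
                r[k]=(np.round(R[0],1).tolist(),np.round(sorted(R[1]),1).tolist(),round(float(np.arctan2(e[1],e[0])%np.pi),3))
            print(n,np.round(c[i]),st[i,4],r)
def car():
    for n in('top','scene'):
        im,P=load(n)
        w=(P[...,0]>490)&(P[...,0]<640)&(P[...,1]>-130)&(P[...,1]<240)
        Q=P[w&(P[...,2]>4)&(P[...,2]<13)&(im.min(-1)>130)][:,:2].astype(np.float32); R=cv2.minAreaRect(Q); print(n,'carrier',R)
        for y in range(-100,190,3):
            s=w&(abs(P[...,1]-y)<1.5)&(abs(P[...,0]-R[0][0])<28)&(P[...,2]>24)&(P[...,2]<100)
            if s.sum()>3: q=P[s]; print(y,s.sum(),'z',np.round(np.percentile(q[:,2],[10,50,95])).astype(int),'x',np.round([q[:,0].min(),q[:,0].max()]).astype(int),'c',np.round(im[s].mean()),end=' | ')
        print()
if __name__=='__main__': sp();car()
E
python3 m2.py
```

```text
top [484. 223.] 73 {'tab': None, 'plate': None, 'all': None}
top [515. 229.] 491 {'tab': None, 'plate': None, 'all': None}
top [314. 239.] 152 {'tab': ([463.5, -86.3], [14.0, 23.2], 2.509), 'plate': ([463.9, -86.4], [13.7, 59.6], 2.51), 'all': ([463.8, -86.6], [14.0, 59.6], 2.514)}
top [516. 241.] 476 {'tab': None, 'plate': None, 'all': None}
top [384. 246.] 171 {'tab': ([440.6, -256.7], [14.3, 24.1], 0.628), 'plate': ([440.8, -257.0], [14.5, 59.6], 0.679), 'all': ([440.9, -257.1], [14.5, 59.7], 0.676)}
top [185. 250.] 170 {'tab': ([442.5, 233.3], [14.8, 24.6], 2.436), 'plate': ([442.7, 233.2], [14.3, 59.8], 2.441), 'all': ([442.7, 233.1], [14.8, 59.9], 2.434)}
top [252. 254.] 157 {'tab': ([431.5, 69.5], [14.1, 23.8], 0.646), 'plate': ([431.6, 69.4], [13.8, 59.9], 0.65), 'all': ([431.6, 69.5], [14.2, 59.9], 0.649)}
scene [311. 177.] 341 {'tab': ([433.7, 70.4], [16.7, 26.9], 0.753), 'plate': ([434.5, 70.2], [15.3, 62.4], 0.665), 'all': ([434.3, 70.4], [17.8, 62.3], 0.685)}
scene [383. 176.] 220 {'tab': ([445.2, 235.1], [13.7, 26.6], 2.512), 'plate': ([447.7, 235.6], [14.8, 61.7], 2.33
[... 299 characters left out ...]
7, -84.9], [16.1, 60.9], 2.502), 'all': ([467.0, -86.0], [17.0, 61.1], 2.555)}
scene [ 31. 203.] 297 {'tab': None, 'plate': None, 'all': None}
scene [ 30. 213.] 302 {'tab': None, 'plate': None, 'all': None}
scene [ 46. 220.] 66 {'tab': None, 'plate': None, 'all': None}
top carrier ((565.2583618164062, 67.12348937988281), (149.31422424316406, 336.8617858886719), 0.02997681125998497)
59 4 z [38 46 48] x [590 593] c 169.0 | 62 4 z [39 48 50] x [590 593] c 163.0 | 77 4 z [40 48 49] x [590 593] c 151.0 | 107 4 z [30 33 45] x [590 592] c 82.0 | 113 4 z [29 41 45] x [590 592] c 73.0 | 
scene carrier ((565.6749267578125, 37.81768798828125), (330.1837463378906, 148.56272888183594), 89.99295806884766)
```

```bash
sed -i 's/>490)&(P\[...,0\]<640)&(P\[...,1\]>-130)&(P\[...,1\]<240)/>550)\&(P[...,0]<690)\&(P[...,1]>-110)\&(P[...,1]<200)/; s/im.min(-1)>130)\]/im.min(-1)>150)]/' m2.py
python3 -c "
from m2 import *
car()"
```

```text
top carrier ((620.3699951171875, 45.40467071533203), (270.03887939453125, 100.54676055908203), 88.50057220458984)
-70 17 z [78 81 83] x [597 635] c 143.0 | -67 21 z [60 80 83] x [594 636] c 97.0 | -64 22 z [50 81 83] x [594 636] c 57.0 | -61 28 z [63 81 84] x [594 636] c 53.0 | -58 41 z [30 73 83] x [594 636] c 75.0 | -55 14 z [25 29 31] x [604 644] c 134.0 | -52 12 z [25 30 33] x [606 644] c 145.0 | -49 12 z [25 29 31] x [597 642] c 144.0 | -46 13 z [25 29 31] x [606 644] c 139.0 | -43 17 z [25 29 33] x [594 642] c 144.0 | -40 19 z [26 29 32] x [597 645] c 146.0 | -37 14 z [25 30 31] x [597 645] c 141.0 | -34 14 z [25 29 33] x [595 645] c 137.0 | -31 11 z [26 31 33] x [605 642] c 142.0 | -28 14 z [24 28 32] x [595 645] c 143.0 | -25 13 z [26 29 35] x [605 628] c 156.0 | -22 15 z [28 31 33] x [607 628] c 157.0 | -19 9 z [28 29 31] x [607 628] c 159.0 | -16 22 z [45 48 49] x [593 648] c 165.0 | -13 22 z [46 48 50] x [593 648] c 162.0 | -10 27 z [46 48 49] x [594 648] c 162.0 | -7 30 z [46 47 49] x [594 647] c 166.0 | -4 9 z [46 48 50] x [594 615] c 167.0 | 50 23 z [46 47 50] x [593 64
[... 2399 characters left out ...]
 77 34 z [44 46 49] x [597 650] c 191.0 | 80 27 z [44 46 50] x [594 646] c 163.0 | 83 36 z [43 45 48] x [595 650] c 69.0 | 86 31 z [43 45 47] x [596 649] c 46.0 | 89 25 z [44 45 47] x [595 650] c 91.0 | 92 12 z [32 34 44] x [597 648] c 125.0 | 95 16 z [29 32 34] x [601 647] c 140.0 | 98 13 z [29 32 34] x [601 647] c 140.0 | 101 15 z [31 34 36] x [605 647] c 138.0 | 104 22 z [30 32 46] x [601 647] c 102.0 | 107 57 z [28 45 50] x [595 649] c 73.0 | 110 31 z [45 47 50] x [595 650] c 93.0 | 113 34 z [46 49 53] x [594 649] c 105.0 | 116 29 z [46 49 52] x [597 648] c 107.0 | 119 33 z [46 49 54] x [595 649] c 109.0 | 122 28 z [45 48 52] x [598 649] c 124.0 | 125 4 z [46 46 47] x [610 627] c 120.0 |
```

```bash
cat > plan.py <<'E'
from h import *
def plan(tgt,yaw,n=10,g=1):
    s=ctrl.sense(); p=np.array(s['tcp_pos']); y=s['tool_rot'][2]; tgt=np.array(tgt,float)
    print('t',s['t'],'p',np.round(p,1),'rot',np.round(s['tool_rot'],3),'F',np.round(s['force'],2),'w',round(s['gripper_width'],3))
    d=(tgt-p)/n; dy=((yaw-y+np.pi)%(2*np.pi)-np.pi)/n; out=[]
    for i in range(n):
        c,si=np.cos(y),np.sin(y)
        out+=[g,round(d[0]*c+d[1]*si,1),round(d[0]*si-d[1]*c,1),round(-d[2],1),round(-dy,3)]; y+=dy
    print(out)
E
cat > edge.py <<'E'
from m2 import *
# carrier yaw: robust line fits to the two long edges of the plate
for n in('top','scene'):
    im,P=load(n); w=(P[...,0]>550)&(P[...,0]<690)&(P[...,1]>-110)&(P[...,1]<200)
    Q=P[w&(P[...,2]>4)&(P[...,2]<13)&(im.min(-1)>150)]
    for f in(np.min,np.max):
        a=[(y,f(Q[abs(Q[:,1]-y)<2.5][:,0])) for y in range(-75,166,5)]
        l=cv2.fitLine(np.float32(a),cv2.DIST_HUBER,0,.01,.01).ravel(); print(n,'x at y=45: %.1f slope dx/dy %.4f'%(l[3]+(45-l[2])*l[1]/l[0],l[1]/l[0]))
    for nm,z0,z1,y0,y1 in(('jaw',44,53,-30,15),('cass',44,53,35,70),('handle',76,88,-90,-40)):
        q=P[w&(P[...,2]>z0)&(P[...,2]<z1)&(P[...,1]>y0)&(P[...,1]<y1)]; print(nm,np.round(np.percentile(q[:,0],[1,99]),1),np.round(np.percentile(q[:,1],[2,98]),1),end=' ')
    print()
E
python3 edge.py; python3 -c "
from plan import *
plan([433,70,130],2.22)"
```

```text
top x at y=45: 571.4 slope dx/dy 0.0381
top x at y=45: 668.3 slope dx/dy 0.0440
jaw [588.4 648. ] [-16.2  -5.1] cass [590.1 649.8] [49.7 68.1] handle [594.2 635.8] [-69.6 -58.9] 
scene x at y=45: 587.4 slope dx/dy 0.2108
scene x at y=45: 671.1 slope dx/dy 0.0348
jaw [591.1 650.9] [-15.2  -2.9] cass [592.2 652.5] [50.4 69.6] handle [596.7 640.8] [-67.4 -56. ] 
t 0.1 p [ 217.2 -477.7  230.9] rot [-3.141 -0.     0.427] F [ 0.13 -0.33  0.04] w 1.001
[1, np.float64(42.3), np.float64(-40.9), np.float64(10.1), np.float64(-0.179), 1, np.float64(48.9), np.float64(-32.7), np.float64(10.1), np.float64(-0.179), 1, np.float64(54.0), np.float64(-23.5), np.float64(10.1), np.float64(-0.179), 1, np.float64(57.3), np.float64(-13.5), np.float64(10.1), np.float64(-0.179), 1, np.float64(58.8), np.float64(-3.0), np.float64(10.1), np.float64(-0.179), 1, np.float64(58.4), np.float64(7.5), np.float64(10.1), np.float64(-0.179), 1, np.float64(56.1), np.float64(17.8), np.float64(10.1), np.float64(-0.179), 1, np.float64(52.0), np.float64(27.5), np.float64(10.1), np.float64(-0.179), 1, np.float64(46.3), np.float64(36.4), np.float64(10.1), np.float64(-0.179), 1, np.float64(39.1), np.float64(44.0), np.float64(10.1), np.float64(-0.179)]
```

move_arm --steps '[1, 42.3, -40.9, 10, -0.179, 1, 48.9, -32.7, 10, -0.179, 1, 54, -23.5, 10, -0.179, 1, 57.3, -13.5, 10, -0.179, 1, 58.8, -3, 10, -0.179, 1, 58.4, 7.5, 10, -0.179, 1, 56.1, 17.8, 10, -0.179, 1, 52, 27.5, 10, -0.179, 1, 46.3, 36.4, 10, -0.179, 1, 39.1, 44, 10, -0.179]'

```text
t: 1.35
tcp_pos: [424.9, 88.5, 127.4]
tool_rot: [3.14, 0.001, 2.267]
force: [2.0, -1.5, 0.4]
gripper_width: 1.0
```

```bash
sed -i 's/print(out)/print([float(v) for v in out])/' plan.py; python3 -c "
from plan import *
plan([432.5,69.8,100],2.22,6,0)"
```

```text
t 1.35 p [424.9  88.5 127.4] rot [3.140e+00 1.000e-03 2.267e+00] F [ 1.97 -1.53  0.44] w 1.0
[0.0, -3.2, -1.0, 4.6, 0.008, 0.0, -3.2, -1.0, 4.6, 0.008, 0.0, -3.2, -1.0, 4.6, 0.008, 0.0, -3.2, -1.0, 4.6, 0.008, 0.0, -3.2, -0.9, 4.6, 0.008, 0.0, -3.2, -0.9, 4.6, 0.008]
```

move_arm --steps '[0, -6.4, -2, 9, 0.016, 0, -6.4, -2, 9, 0.016, 0, -6.4, -2, 9, 0.015, 0, 0, 0, 0, 0, 0, 0, 0, 0, 0, 0, 0, 0, 0, 0, 0, 0, 0, 0, 0, 0, 0, 0, 0, 0, 0, 0, 0, 0, 0, 0, 0, 0, 0, 0]'

```text
t: 2.6
tcp_pos: [432.4, 69.4, 98.9]
tool_rot: [3.14, 0.0, 2.219]
force: [-0.2, 0.1, 0.1]
gripper_width: 0.497
```

```bash
python3 -c "
from plan import *
plan([432.5,69.8,46],2.22,6,0)
grab('top','pics/top1.png');grab('scene')
a=cv2.imread('pics/top1.png')[140:310,170:370]; cv2.imwrite('pics/top1c.png',cv2.resize(a,None,fx=3,fy=3))"
```

```text
t 2.6 p [432.4  69.4  98.9] rot [3.14  0.    2.219] F [-0.21  0.05  0.09] w 0.497
[0.0, 0.0, 0.1, 8.8, -0.0, 0.0, 0.0, 0.1, 8.8, -0.0, 0.0, 0.0, 0.1, 8.8, -0.0, 0.0, 0.0, 0.1, 8.8, -0.0, 0.0, 0.0, 0.1, 8.8, -0.0, 0.0, 0.0, 0.1, 8.8, -0.0]
```

View pics/top1c.png

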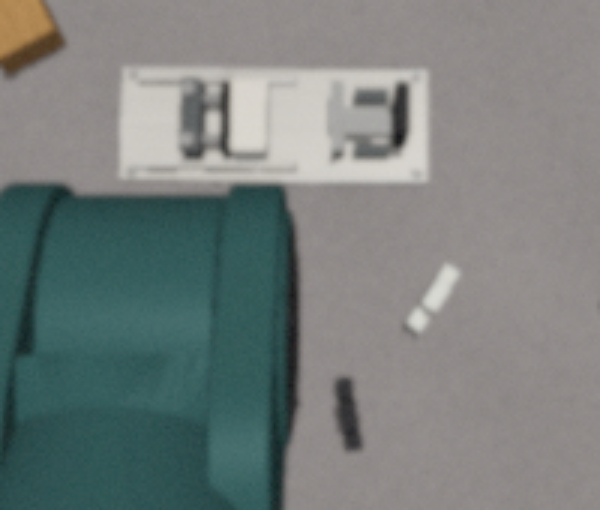

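The top view shows the carrier unchanged (crop, upper left) and the arm hiding the spacer. I'll descend and grip.

move_arm --steps '[0, 0, 0, 10, 0, 0, 0, 0, 10, 0, 0, 0, 0, 10, 0, 0, 0, 0, 10, 0, 0, 0, 0, 10, 0, 0, 0, 0, 2, 0, -1, 0, 0, 0, 0, -1, 0, 0, 0, 0, -1, 0, 0, 0, 0, -1, 0, 0, 0, 0]'

```text
t: 3.95
tcp_pos: [432.3, 69.5, 43.0]
tool_rot: [3.14, -0.0, 2.219]
force: [0.6, -0.3, -0.5]
gripper_width: 0.272
```

```bash
python3 -c "
from plan import *
plan([432.5,69.8,120],2.22,5,-1)
grab('scene','pics/s1.png')
a=cv2.imread('pics/s1.png')[100:300,200:440]; cv2.imwrite('pics/s1c.png',cv2.resize(a,None,fx=3,fy=3))"
```

```text
t 3.95 p [432.3  69.5  43. ] rot [ 3.14  -0.     2.219] F [ 0.62 -0.34 -0.49] w 0.272
[-1.0, 0.0, 0.1, -15.4, -0.0, -1.0, 0.0, 0.1, -15.4, -0.0, -1.0, 0.0, 0.1, -15.4, -0.0, -1.0, 0.0, 0.1, -15.4, -0.0, -1.0, 0.0, 0.1, -15.4, -0.0]
```

View pics/s1c.png

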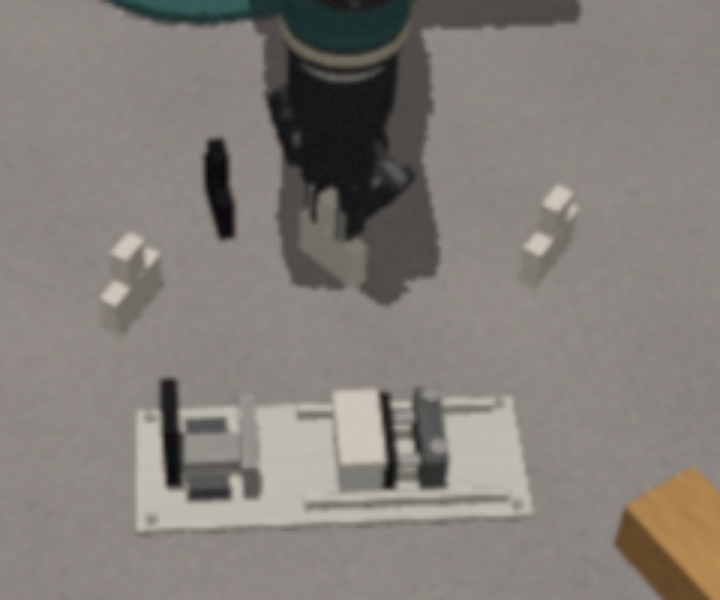

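The scene crop shows the white spacer held by its tab at (330,240), opening 23 mm, with nothing else touched. I'll lift and carry it.

move_arm --steps '[-1, 0, 0, -15, 0, -1, 0, 0, -25, 0, -1, 0, 0, -30, 0, -1, 0, 0, -25, 0, -1, 0, 0, 0, 0.11, -1, 0, 0, 0, 0.11, -1, 0, 0, 0, 0.11, -1, 0, 0, 0, 0.11, -1, 0, 0, 0, 0.11, -1, 0, 0, 0, 0.11]'

```text
t: 5.25
tcp_pos: [431.9, 69.4, 142.0]
tool_rot: [3.14, -0.001, 1.538]
force: [-0.1, -1.1, -0.7]
gripper_width: 0.271
```

```bash
python3 -c "
from plan import *
plan([620,36,138],1.538,6,-1)"
```

```text
t 5.25 p [431.9  69.4 142. ] rot [ 3.140e+00 -1.000e-03  1.538e+00] F [-0.12 -1.12 -0.72] w 0.271
[-1.0, -4.5, 31.5, 0.7, 0.0, -1.0, -4.5, 31.5, 0.7, 0.0, -1.0, -4.5, 31.5, 0.7, 0.0, -1.0, -4.5, 31.5, 0.7, 0.0, -1.0, -4.5, 31.5, 0.7, 0.0, -1.0, -4.5, 31.5, 0.7, 0.0]
```

move_arm --steps '[-1, -4.5, 31.5, 0.7, 0, -1, -4.5, 31.5, 0.7, 0, -1, -4.5, 31.5, 0.7, 0, -1, -4.5, 31.5, 0.7, 0, -1, -4.5, 31.5, 0.7, 0, -1, -3, 20, 0, 0, -1, 0, 0, 0, 0, -1, 0, 0, 0, 0, -1, 0, 0, 0, 0, -1, 0, 0, 0, 0]'

```text
t: 6.5
tcp_pos: [611.1, 37.4, 138.7]
tool_rot: [3.141, -0.001, 1.537]
force: [1.2, -0.0, -0.1]
gripper_width: 0.271
```

```bash
python3 -c "
from plan import *
plan([620,36,56],1.538,7,-1)
grab('scene','pics/s2.png')
a=cv2.imread('pics/s2.png')[100:300,200:440]; cv2.imwrite('pics/s2c.png',cv2.resize(a,None,fx=3,fy=3))"
```

```text
t 6.5 p [611.1  37.4 138.7] rot [ 3.141e+00 -1.000e-03  1.537e+00] F [ 1.15 -0.04 -0.08] w 0.271
[-1.0, -0.2, 1.3, 11.8, -0.0, -1.0, -0.2, 1.3, 11.8, -0.0, -1.0, -0.2, 1.3, 11.8, -0.0, -1.0, -0.2, 1.3, 11.8, -0.0, -1.0, -0.2, 1.3, 11.8, -0.0, -1.0, -0.2, 1.3, 11.8, -0.0, -1.0, -0.2, 1.3, 11.8, -0.0]
```

View pics/s2c.png

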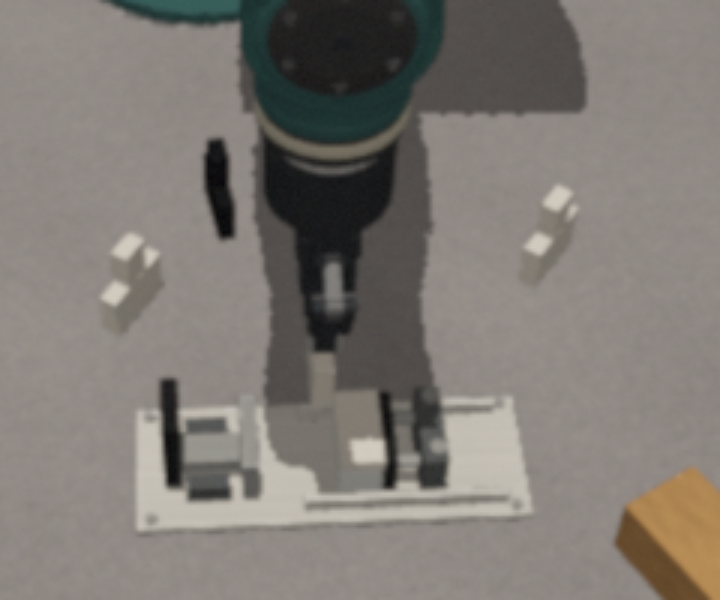

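The scene crop shows the spacer held upright over the gap, tab at about (322,370), just left of the cassette (355,440). I'll correct x, come lower and measure it against the carrier.

move_arm --steps '[-1, 0, 3, 8, 0, -1, 0, 3, 8, 0, -1, -0.5, 3, 8, 0, -1, -0.5, 0, 6, 0, -1, 0, 0, 0, 0, -1, 0, 0, 0, 0, -1, 0, 0, 0, 0, -1, 0, 0, 0, 0, -1, 0, 0, 0, 0, -1, 0, 0, 0, 0]'

```text
t: 7.8
tcp_pos: [620.6, 36.2, 106.8]
tool_rot: [3.141, -0.001, 1.537]
force: [-0.0, 0.8, -0.9]
gripper_width: 0.272
```

```bash
python3 -c "
from plan import *
from m2 import *
plan([620,36,54],1.538,6,-1)
grab('scene'); im,P=load('scene')
w=(P[...,0]>570)&(P[...,0]<670)&(P[...,1]>-15)&(P[...,1]<75)&(im.min(-1)>60)
for z in range(46,142,8):
    q=P[w&(abs(P[...,2]-z)<4)]
    if len(q)>5: print(z,len(q),np.round(np.percentile(q[:,0],[2,98])),np.round(np.percentile(q[:,1],[2,50,98]),1))
cass=P[w&(P[...,2]>43)&(P[...,2]<51)&(P[...,1]>44)]; print('cass',np.percentile(cass[:,1],[2,10]),np.percentile(cass[:,0],[1,99]))
"
```

```text
t 7.8 p [620.6  36.2 106.8] rot [ 3.141e+00 -1.000e-03  1.537e+00] F [-0.01  0.75 -0.87] w 0.272
[-1.0, -0.0, -0.1, 8.8, -0.0, -1.0, -0.0, -0.1, 8.8, -0.0, -1.0, -0.0, -0.1, 8.8, -0.0, -1.0, -0.0, -0.1, 8.8, -0.0, -1.0, -0.0, -0.1, 8.8, -0.0, -1.0, -0.0, -0.1, 8.8, -0.0]
46 438 [592. 652.] [-13.9  56.8  74.2]
54 11 [596. 654.] [-14.4  52.2  72.5]
62 7 [617. 651.] [29.9 32.4 40.1]
70 21 [618. 653.] [28.6 34.5 42.1]
78 24 [618. 652.] [28.8 32.2 41. ]
86 18 [640. 652.] [29.  34.9 41.8]
94 21 [638. 653.] [29.  35.4 40.8]
102 53 [636. 652.] [29.1 35.4 41.9]
110 12 [636. 643.] [26.7 30.5 46.2]
118 15 [638. 647.] [26.6 35.6 47.1]
cass [50.3987083  52.53398198] [592.35217416 652.6995847 ]
```

move_arm --steps '[-1, 0, 0, 9, 0, -1, 0, 0, 9, 0, -1, 0, 0, 9, 0, -1, 0, 0, 9, 0, -1, 0, 0, 6, 0, -1, 0, 0, 3, 0, -1, 0, 0, 1, 0, -1, 0, 0, 0, 0, -1, 0, 0, 0, 0, -1, 0, 0, 0, 0]'

```text
t: 9.1
tcp_pos: [620.5, 36.2, 57.3]
tool_rot: [3.141, -0.001, 1.537]
force: [-0.3, 0.4, 0.1]
gripper_width: 0.27
```

move_arm --steps '[-1, 0, 0, 2, 0, -1, 0, 0, 1.5, 0, -1, 0, 0, 1, 0, -1, 0, 0, 1, 0, -1, 0, 0, 0.5, 0, -1, 0, 0, 0, 0, -1, 0, 0, 0, 0, -1, 0, 0, 0, 0, -1, 0, 0, 0, 0, -1, 0, 0, 0, 0]'

```text
t: 10.35
tcp_pos: [620.6, 36.2, 51.1]
tool_rot: [3.141, -0.001, 1.537]
force: [-0.2, -0.2, -0.2]
gripper_width: 0.269
```

move_arm --steps '[-1, 0, 0, 0.5, 0, -1, 0, 0, 0.3, 0, -1, 0, 0, 0, 0, 0, 0, 0, 0, 0, 0, 0, 0, 0, 0, 0, 0, 0, 0, 0, 0, 0, 0, -5, 0, 0, 0, 0, -15, 0, 0, 0, 0, -25, 0, 0, 0, 0, -35, 0]'

```text
t: 11.6
tcp_pos: [619.5, 36.2, 132.8]
tool_rot: [-3.14, -0.001, 1.537]
force: [1.0, -0.5, 0.1]
gripper_width: 0.499
```

```bash
python3 -c "
from plan import *
from m2 import *
grab('scene','pics/s3.png'); im,P=load('scene')
w=(P[...,0]>570)&(P[...,0]<670)&(P[...,1]>-15)&(P[...,1]<47)
for z in (30,46,62,70,78):
    q=P[w&(abs(P[...,2]-z)<4)&(P[...,1]>10)]
    if len(q)>5: print(z,len(q),np.round(np.percentile(q[:,0],[2,98])),np.round(np.percentile(q[:,1],[2,50,98]),1))
plan([617,-100,130],1.538,6,-1)
a=cv2.imread('pics/s3.png')[100:300,200:440]; cv2.imwrite('pics/s3c.png',cv2.resize(a,None,fx=3,fy=3))"
```

```text
30 23 [601. 653.] [29.2 33.3 41.6]
46 77 [595. 652.] [29.1 34.9 42.9]
62 19 [621. 635.] [29.5 32.5 42.6]
70 24 [616. 635.] [29.7 35.3 42.3]
78 72 [610. 634.] [30.  36.3 43.3]
t 11.65 p [621.3  36.1 137.9] rot [ 3.137e+00 -1.000e-03  1.537e+00] F [ 0.8  -0.28  4.59] w 0.5
[-1.0, -22.7, 0.0, 1.3, -0.0, -1.0, -22.7, 0.0, 1.3, -0.0, -1.0, -22.7, 0.0, 1.3, -0.0, -1.0, -22.7, 0.0, 1.3, -0.0, -1.0, -22.7, 0.0, 1.3, -0.0, -1.0, -22.7, 0.0, 1.3, -0.0]
```

View pics/s3c.png

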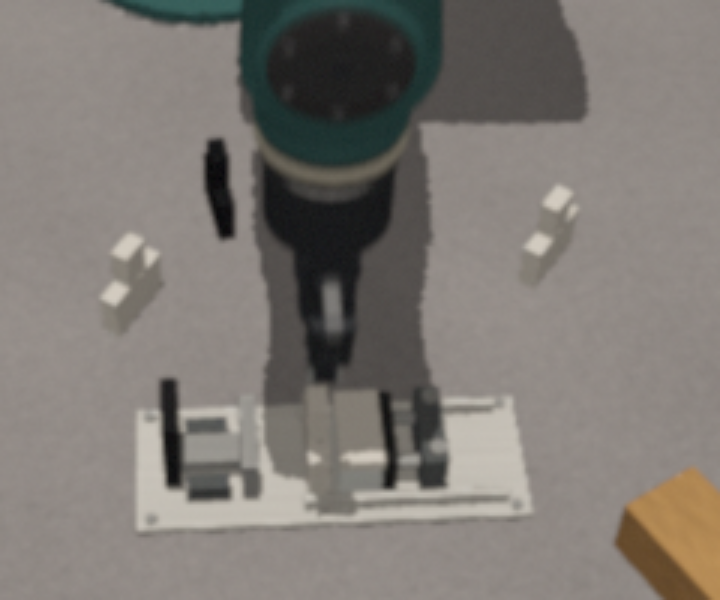

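The spacer stands upright between the rails beside the cassette, at (318,440) in the crop, with its y span 29 to 43. Next I go behind the handle.

move_arm --steps '[-1, -25, 0, 0, 0, -1, -30, 0, 0, 0, -1, -30, 0, 0, 0, -1, -30, 0, 0, 0, -1, -25, 0, 0, 0, -1, -5, 0, 0, 0, -1, 0, 0, 0, 0, -1, 0, 0, 0, 0, -1, 0, 0, 0, 0, -1, 0, 0, 0, 0]'

```text
t: 12.9
tcp_pos: [618.5, -110.6, 146.9]
tool_rot: [3.127, 0.0, 1.54]
force: [-0.2, -1.0, -0.4]
gripper_width: -0.002
```

```bash
python3 -c "
from plan import *
plan([616,-108,56],1.538,7,-1)"
```

```text
t 12.9 p [ 618.5 -110.6  146.9] rot [3.127 0.    1.54 ] F [-0.23 -0.96 -0.36] w -0.002
[-1.0, 0.4, -0.4, 13.0, 0.0, -1.0, 0.4, -0.4, 13.0, 0.0, -1.0, 0.4, -0.4, 13.0, 0.0, -1.0, 0.4, -0.4, 13.0, 0.0, -1.0, 0.4, -0.4, 13.0, 0.0, -1.0, 0.4, -0.4, 13.0, 0.0, -1.0, 0.4, -0.4, 13.0, 0.0]
```

move_arm --steps '[-1, 0, -0.5, 14, 0, -1, 0, -0.5, 15, 0, -1, 0, -0.5, 15, 0, -1, 0, -0.5, 15, 0, -1, 0, -0.5, 12, 0, -1, 0, 0, 7, 0, -1, 0, 0, 3, 0, -1, 0, 0, 0, 0, -1, 0, 0, 0, 0, -1, 0, 0, 0, 0]'

```text
t: 14.15
tcp_pos: [616.4, -109.5, 59.6]
tool_rot: [3.129, -0.0, 1.541]
force: [-0.4, -0.5, 0.9]
gripper_width: -0.001
```

move_arm --steps '[-1, 5, 0, 1, 0, -1, 6, 0, 1, 0, -1, 5, 0, 1, 0, -1, 3, 0, 0, 0, -1, 2, 0, 0, 0, -1, 2, 0, 0, 0, -1, 2, 0, 0, 0, -1, 2, 0, 0, 0, -1, 0, 0, 0, 0, -1, 0, 0, 0, 0]'

```text
t: 15.4
tcp_pos: [617.5, -80.5, 56.8]
tool_rot: [3.128, 0.0, 1.542]
force: [-0.3, 0.7, 0.2]
gripper_width: -0.004
```

```bash
python3 -c "
from plan import *
plan([616,-81,56],1.538,1,-1)"
```

```text
t 15.4 p [617.5 -80.5  56.8] rot [3.128 0.    1.542] F [-0.34  0.67  0.15] w -0.004
[-1.0, -0.6, -1.4, 0.8, 0.004]
```

move_arm --steps '[-1, 2, 0, 0, 0, -1, 2, 0, 0, 0, -1, 2, 0, 0, 0, -1, 2, 0, 0, 0, -1, 2, 0, 0, 0, -1, 2, 0, 0, 0, -1, 2, 0, 0, 0, -1, 0, 0, 0, 0, -1, 0, 0, 0, 0, -1, 0, 0, 0, 0]'

```text
t: 16.65
tcp_pos: [618.0, -66.1, 56.8]
tool_rot: [3.128, 0.001, 1.541]
force: [1.0, -1.8, 0.1]
gripper_width: -0.004
```

```bash
cat > cl.py <<'E'
from plan import *
from m2 import *
import sys
def bands(save=None):
    for n in('top','scene'):
        grab(n,save if n=='scene' else None); im,P=load(n)
        w=(P[...,0]>585)&(P[...,0]<655); r=[]
        q=P[w&(abs(P[...,2]-47)<4)&(P[...,1]>-40)&(P[...,1]<150)][:,1]
        h,e=np.histogram(q,bins=np.arange(-40,132,2)); print(n,'top47 hist',dict((int(a),int(b)) for a,b in zip(e,h) if b>2))
        q=P[w&(P[...,2]>60)&(P[...,2]<84)&(P[...,1]>5)&(P[...,1]<75)&(im.min(-1)>70)][:,1]
        if len(q): print('tab y',np.percentile(q,[3,50,97]),len(q))
s=ctrl.sense();print(s['t'],np.round(s['tcp_pos'],1),np.round(s['force'],2))
bands(sys.argv[1] if len(sys.argv)>1 else None)
E
python3 cl.py
```

```text
16.65 [618.  -66.1  56.8] [ 0.95 -1.78  0.06]
top top47 hist {58: 4, 62: 6, 64: 8, 66: 10, 68: 4, 70: 8, 72: 15, 74: 17, 76: 15, 78: 4, 80: 21, 82: 24, 84: 21, 86: 7, 88: 11, 104: 18, 106: 11, 108: 19, 110: 23, 112: 19, 114: 20, 116: 6, 118: 17, 120: 19}
scene top47 hist {-2: 13, 0: 24, 2: 24, 4: 23, 6: 23, 8: 22, 10: 10, 28: 7, 30: 13, 32: 10, 34: 9, 36: 10, 38: 12, 40: 8, 42: 4, 48: 4, 50: 23, 52: 22, 54: 25, 56: 25, 58: 19, 60: 27, 62: 21, 64: 28, 66: 22, 68: 26, 70: 19, 72: 29, 74: 23, 76: 26, 78: 23, 80: 20, 82: 20, 84: 18, 86: 22, 88: 14, 104: 9, 106: 26, 108: 25, 110: 19, 112: 24, 114: 19, 116: 23, 118: 22, 120: 16, 122: 15}
tab y [29.76883867 36.37108773 42.89860677] 110
```

move_arm --steps '[-1, 2, 0.1, 0, 0, -1, 2, 0, 0, 0, -1, 2, 0, 0, 0, -1, 2, 0, 0, 0, -1, 2, 0, 0, 0, -1, 2, 0, 0, 0, -1, 2, 0, 0, 0, -1, 2, 0, 0, 0, -1, 2, 0, 0, 0, -1, 0, 0, 0, 0]'

```text
t: 18.0
tcp_pos: [618.6, -47.1, 56.8]
tool_rot: [3.128, 0.002, 1.541]
force: [0.0, -3.0, 0.0]
gripper_width: 0.002
```

```bash
python3 cl.py | grep -v top47; python3 -c "
from h import *
for i in range(3): grab('scene'); print(np.round(ctrl.sense()['force'],2))"
```

```text
18.0 [618.6 -47.1  56.8] [ 0.03 -2.95  0.02]
tab y [30.0833313  36.31771156 43.00067524] 111
[ 0.28 -4.33 -0.47]
[-0.97 -3.14  0.95]
[-0.91 -2.32 -0.21]
```

move_arm --steps '[-1, 1.5, 0, 0, 0, -1, 1.5, 0, 0, 0, -1, 1, 0, 0, 0, -1, 1, 0, 0, 0, -1, 0, 0, 0, 0, -1, 0, 0, 0, 0, -1, 0, 0, 0, 0, -1, 0, 0, 0, 0, -1, 0, 0, 0, 0, -1, 0, 0, 0, 0]'

```text
t: 19.5
tcp_pos: [618.8, -42.3, 56.8]
tool_rot: [3.128, 0.002, 1.54]
force: [0.3, -3.7, -0.1]
gripper_width: -0.001
```

```bash
cat > f.py <<'E'
from h import *
F=[];p=[]
for i in range(8): F.append(ctrl.sense()['force']);p.append(ctrl.sense()['tcp_pos']);ctrl.grab_frame('scene')
print('F',np.round(np.mean(F,0),2),'p',np.round(np.mean(p,0),2))
E
python3 cl.py; python3 f.py
```

```text
19.5 [618.8 -42.3  56.8] [ 0.28 -3.68 -0.06]
top top47 hist {104: 8, 106: 3, 108: 7, 110: 9, 112: 13, 114: 13, 116: 3, 118: 15, 120: 16}
scene top47 hist {-32: 3, -30: 3, -24: 3, 22: 18, 24: 27, 26: 21, 28: 25, 30: 24, 32: 24, 34: 22, 36: 12, 38: 10, 40: 9, 42: 9, 44: 11, 46: 9, 48: 4, 50: 14, 52: 21, 54: 23, 56: 26, 58: 23, 60: 26, 62: 24, 64: 27, 66: 21, 68: 25, 70: 25, 72: 23, 74: 23, 76: 24, 78: 22, 80: 21, 82: 22, 84: 21, 86: 27, 88: 15, 90: 4, 104: 5, 106: 24, 108: 25, 110: 24, 112: 18, 114: 20, 116: 18, 118: 23, 120: 20, 122: 12}
tab y [34.65300193 41.83589099 48.36668084] 111
F [-0.55 -3.46 -0.07] p [618.77 -42.28  56.8 ]
```

move_arm --steps '[-1, 1, 0, 0, 0, -1, 1, 0, 0, 0, -1, 1, 0, 0, 0, -1, 1, 0, 0, 0, -1, 0, 0, 0, 0, -1, 0, 0, 0, 0, -1, 0, 0, 0, 0, -1, 0, 0, 0, 0, -1, 0, 0, 0, 0, -1, 0, 0, 0, 0]'

```text
t: 21.25
tcp_pos: [618.9, -38.5, 56.8]
tool_rot: [3.128, 0.004, 1.54]
force: [-0.2, -4.5, 0.3]
gripper_width: -0.0
```

```bash
python3 cl.py |tail -2; python3 f.py
```

```text
scene top47 hist {-28: 3, -26: 3, -24: 3, -20: 3, 26: 19, 28: 26, 30: 22, 32: 24, 34: 28, 36: 22, 38: 18, 40: 12, 42: 10, 44: 11, 46: 10, 48: 9, 50: 9, 52: 10, 54: 15, 56: 22, 58: 22, 60: 23, 62: 23, 64: 23, 66: 23, 68: 24, 70: 26, 72: 20, 74: 25, 76: 23, 78: 26, 80: 22, 82: 22, 84: 19, 86: 21, 88: 22, 90: 14, 104: 7, 106: 24, 108: 23, 110: 24, 112: 19, 114: 24, 116: 16, 118: 17, 120: 22, 122: 12}
tab y [38.39783389 45.43924768 52.05264175] 114
F [-0.39 -4.17 -0.1 ] p [618.9  -38.5   56.82]
```

move_arm --steps '[-1, 1, 0, 0, 0, -1, 1, 0, 0, 0, -1, 1, 0, 0, 0, -1, 0, 0, 0, 0, -1, 0, 0, 0, 0, -1, 0, 0, 0, 0, -1, 0, 0, 0, 0, -1, 0, 0, 0, 0, -1, 0, 0, 0, 0, -1, 0, 0, 0, 0]'

```text
t: 23.0
tcp_pos: [618.9, -37.2, 56.8]
tool_rot: [3.128, 0.007, 1.539]
force: [-0.4, -4.7, -0.5]
gripper_width: 0.002
```

```bash
python3 cl.py |tail -2; python3 f.py
```

```text
scene top47 hist {-24: 3, -16: 3, 26: 6, 28: 20, 30: 25, 32: 23, 34: 24, 36: 26, 38: 21, 40: 16, 42: 9, 44: 11, 46: 7, 48: 10, 50: 7, 52: 9, 54: 10, 56: 18, 58: 24, 60: 24, 62: 21, 64: 28, 66: 22, 68: 24, 70: 26, 72: 23, 74: 25, 76: 20, 78: 28, 80: 25, 82: 25, 84: 20, 86: 17, 88: 24, 90: 21, 92: 9, 104: 5, 106: 25, 108: 25, 110: 23, 112: 21, 114: 21, 116: 20, 118: 22, 120: 18, 122: 15}
tab y [40.10168332 46.08445207 53.07359615] 116
F [-0.61 -5.05 -0.02] p [618.93 -37.13  56.87]
```

```bash
cat > pad.py <<'E'
from h import *
import sys
a=cv2.imread('pics/scene0.png',0).astype(np.float32); ims=[]
for i in range(6): im,d=ctrl.grab_frame('scene'); ims.append(cv2.cvtColor(im,cv2.COLOR_RGB2GRAY).astype(np.float32))
b=np.mean(ims,0)
if len(sys.argv)>1: cv2.imwrite(sys.argv[1],cv2.resize(np.hstack([a[220:275,235:385],b[220:275,235:385]]),None,fx=2.6,fy=5,interpolation=cv2.INTER_CUBIC))
c=ctrl.camera_model('scene');K=np.array(c['mtx']);T=np.array(c['cam_to_world'])
for r in (234,238,242,246,250):
    print(r,np.round(a[r-1:r+2,306:354].mean(0)).astype(int).tolist()); print('   ',np.round(b[r-1:r+2,306:354].mean(0)).astype(int).tolist())
print(ctrl.sense()['t'])
E
python3 pad.py pics/pad1.png
```

```text
234 [156, 155, 156, 156, 160, 175, 194, 199, 199, 199, 198, 199, 199, 199, 199, 199, 199, 199, 198, 183, 133, 63, 33, 67, 125, 162, 167, 168, 170, 169, 156, 117, 75, 80, 87, 86, 92, 97, 95, 92, 105, 137, 159, 164, 166, 165, 162, 163]
    [104, 143, 184, 204, 207, 206, 206, 207, 206, 202, 204, 206, 206, 206, 206, 206, 206, 206, 206, 206, 205, 185, 116, 44, 48, 99, 148, 172, 177, 176, 162, 122, 80, 85, 91, 92, 97, 102, 100, 96, 111, 143, 165, 171, 172, 171, 170, 169]
238 [133, 133, 134, 133, 134, 157, 189, 199, 199, 198, 199, 199, 199, 199, 198, 199, 199, 199, 199, 196, 171, 99, 34, 39, 72, 116, 139, 144, 143, 146, 146, 129, 88, 75, 87, 89, 87, 86, 85, 84, 91, 115, 145, 156, 160, 165, 165, 165]
    [99, 124, 148, 158, 159, 160, 159, 162, 174, 193, 204, 206, 206, 206, 206, 206, 206, 206, 206, 206, 205, 193, 150, 77, 36, 61, 111, 144, 150, 152, 152, 134, 93, 79, 91, 94, 93, 92, 90, 89, 95, 121, 150, 162, 166, 171, 172, 172]
242 [189, 189, 189, 187, 173, 156, 174, 195, 199, 199, 199, 199, 199, 199, 199, 199, 199, 199, 199, 198, 182, 129, 59, 34, 58, 106, 139, 145, 145, 143, 127, 82, 49, 6
[... 667 characters left out ...]
1, 114, 151, 156, 147, 117, 67, 50, 72, 90, 96, 105, 119, 126, 125, 124, 144, 175, 191, 194, 194, 194]
250 [187, 187, 187, 187, 181, 160, 149, 179, 197, 199, 199, 199, 199, 199, 199, 199, 199, 199, 199, 199, 198, 181, 126, 55, 33, 67, 129, 168, 176, 175, 173, 157, 112, 74, 67, 79, 87, 98, 116, 125, 127, 123, 123, 150, 179, 186, 185, 185]
    [152, 168, 189, 204, 206, 206, 206, 207, 205, 202, 205, 206, 206, 206, 206, 206, 206, 206, 206, 206, 206, 206, 205, 185, 116, 44, 48, 98, 151, 178, 180, 163, 117, 79, 70, 83, 91, 103, 123, 132, 132, 129, 129, 156, 185, 192, 192, 192]
23.8[ WARN:0@2.089] global loadsave.cpp:1063 imwrite_ Unsupported depth image for selected encoder is fallbacked to CV_8U.
```

View pics/pad1.png

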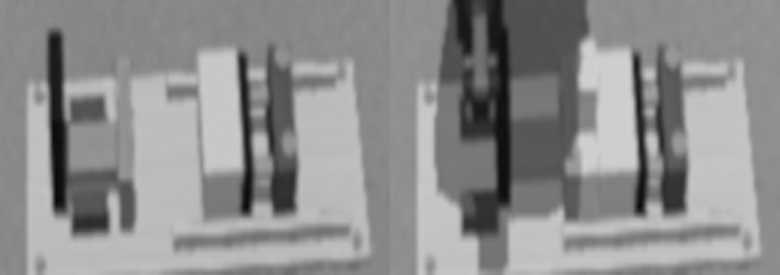

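Image edges now show the pad pushed in about 3.0 mm (1.45 px) and the cassette moved about 3.7 mm. The force, 5.05 N less 3.8 N of clamp spring, suggests only 1 to 1.5 mm. The zero rows probably let the arm relax while friction holds the pad. I'll push a little further and then keep a lead on.

move_arm --steps '[-1, 1, 0, 0, 0, -1, 1, 0, 0, 0, -1, 1, 0, 0, 0, -1, 1, 0, 0, 0, -1, 0.3, 0, 0, 0, -1, 0.3, 0, 0, 0, -1, 0.3, 0, 0, 0, -1, 0.3, 0, 0, 0, -1, 0.3, 0, 0, 0, -1, 0.3, 0, 0, 0]'

```text
t: 25.05
tcp_pos: [618.9, -35.2, 57.0]
tool_rot: [3.129, 0.015, 1.536]
force: [-0.6, -7.4, -0.3]
gripper_width: -0.003
```

```bash
cat > pad2.py <<'E'
from h import *
a=cv2.imread('pics/scene0.png',0).astype(float); ims=[];F=[];p=[]
for i in range(8):
    s=ctrl.sense();F.append(s['force']);p.append(s['tcp_pos']); ims.append(cv2.cvtColor(ctrl.grab_frame('scene')[0],cv2.COLOR_RGB2GRAY).astype(float))
b=np.mean(ims,0)
def cr(v,l,up):
    for i in range(len(v)-1):
        if up and v[i]<l<=v[i+1] or not up and v[i]>=l>v[i+1]: return i+(v[i]-l)/(v[i]-v[i+1])
f=[];t=[]
for r in range(236,254):
    k=[]
    for g in(a,b):
        v=g[r-1:r+2,322:340].mean(0); i=cr(v,110,False); j=int(i)+1; k+=[i,j+cr(v[j:],85,True)]
    f.append(k[2]-k[0]);t.append(k[3]-k[1])
print('t',s['t'],'F',np.round(np.mean(F,0),2),'p',np.round(np.mean(p,0),2),'rot',np.round(s['tool_rot'],3),'cassette mm %.2f pad mm %.2f'%(2.06*np.median(f),2.06*np.median(t)))
E
python3 pad2.py
```

```text
t 25.4 F [-0.49 -7.25  0.03] p [618.95 -35.18  56.96] rot [3.129 0.015 1.536] cassette mm 5.81 pad mm 4.88
```

move_arm --steps '[-1, 1, 0, 0, 0, -1, 1, 0, 0, 0, -1, 0.6, 0, 0, 0, -1, 0.4, 0, 0, 0, -1, 0.4, 0, 0, 0, -1, 0.4, 0, 0, 0, -1, 0.4, 0, 0, 0, -1, 0.4, 0, 0, 0, -1, 0.4, 0, 0, 0, -1, 0.4, 0, 0, 0]'

```text
t: 26.7
tcp_pos: [618.9, -34.6, 57.1]
tool_rot: [3.129, 0.025, 1.532]
force: [-0.7, -7.4, 0.3]
gripper_width: 0.006
```

```bash
python3 pad2.py; python3 cl.py pics/s9.png|grep tab; python3 -c "
import cv2
a=cv2.imread('pics/s9.png')[100:300,200:440]; cv2.imwrite('pics/s9c.png',cv2.resize(a,None,fx=3,fy=3))"
```

```text
t 27.05 F [-0.91 -7.8  -0.05] p [618.92 -34.64  57.07] rot [3.129 0.025 1.532] cassette mm 6.56 pad mm 5.81
tab y [42.75130404 49.4712741  56.20143239] 114
```

View pics/s9c.png

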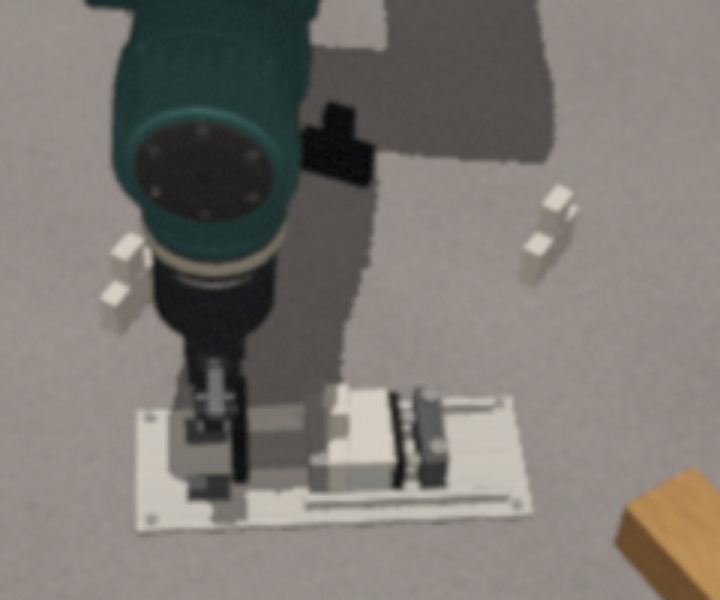

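The scene view shows the jaw in between the rails, then spacer (345,440), cassette (365,440) and compressed pad (400,440), all upright. Both the image estimate (5.8 mm) and the force estimate (about 4.5 mm) are within range, and the push is steady, so I'm handing in.

```bash
python3 -c "
from bench import ctrl
print(ctrl.sense()['force']); print(ctrl.sign_off())"
```

```text
[-0.08617255 -7.38287668  0.85027079]
the job is handed in; nothing more can be done
None
```

I stood one white spacer in the gap, closed the clamp by pushing its handle with the shut fingers, and handed in at about 27 s while still pushing. One was enough, since the gap measured about 53 mm.

**Last checks:**
- **Clamp:** travel was about 46 mm (closed from 30), with the jaw in between the rails and the spacer and cassette upright.
- **Push:** the force on the handle averaged 7.8 N and held steady.
- **Pad:** the image edges gave about 5.8 mm of squeeze. The push force less the clamp spring gave only about 4.5 mm. The two disagree by a little over 1 mm, but both lie within 3 to 9.5 mm and well under 12 mm.
- **Tool tilt:** the tool tilted slightly under load, by about 0.025 rad.
- **Other things on the bench:** I did not grab the cassette, and the final crop showed nothing else out of place. It did not cover the bottle, pen cup or pink look-alike, but the arm stayed clear of them.

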